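Fetch the kitchen timer from behind the condiments

ROBOT

A 7-joint arm with a two-finger parallel gripper is mounted at the origin on a cart in front of the work surface, level with it; the furniture and walls round the work are solid. World frame = base frame: x ahead of the robot, y to its left, z up, the work surface at z = 0. Lengths are in m, angles in rad, forces in N, time in s.
With the tool pointing down it reaches from about 0.35 to 0.9 m from the base axis. Payload 8.1 kg.
Tool frame: the origin (TCP) lies between the finger pads; the fingertips stand 22 mm ahead of it and the grasp point (between the pads) lies 3 mm ahead of it (arm.tip_reach is the distance from the TCP to the fingertips, in m); z points along the fingers, y is the line along which they close (so a half turn about z gives the same grasp; the last joint's range is limited). The gripper opens to 92 mm and grips with 3 to 60 N. Pads are 19 mm wide; open, the fingers measure 130 mm over their backs; the gripper's body (75 mm by 190 mm) begins 47 mm behind the grasp point.
Start: joints at [1.054, 0.434, 0.025, 1.573, -0.012, 1.134, -0.075], TCP at [0.251, -0.572, 0.249] pointing down, gripper open.
Joint ranges: [-2.62, 2.62], [-0.44, 2.09], [-1.27, 1.32], [0.08, 2.57], [-1.32, 4.46], [0.12, 2], [-2.74, 2.74]. Speed limits (rad/s): [2.22, 2.22, 3.01, 3.01, 3.14, 3.14, 3.14].

INTERFACE

Orientations are given as a rotation vector (axis times angle).
In Python, from cell import telemetry, vision, job, arm gives the robot as it stands. The module is installed in compiled form; this text tells all that it offers.
- The arm moves only by the shell command python3 -m creep 'ROWS' [FORCE]. ROWS is text: rows parted by semicolons, each of 7 numbers parted by spaces: the finger opening in cm, from 0 to 9.18, then the shift along the tool's x, y, z in cm, then the turn, a rotation vector about the tool's x, y, z in degrees. A call has 1 to 5 rows; each row is the pose to reach, as a shift and turn from the pose commanded when the call began, along the tool's axes at that moment; what a row does not reach only later rows make up. A row lasts 1/8 s, in which the tool goes at most 62.5 mm and 10.7 degrees, less where a joint would pass 70% of its speed; a pose out of reach is approached as far as the arm can. A call with a gripper value outside its range is refused whole. The fingers move at their own pace and stop on an object; FORCE is the grip in N (left out, the last holds). Time passes only in rows, so rows that repeat a pose let the fingers close. It gives the time, the measured TCP pose, the force, the opening and the grip force at its end, in the units of the state.
- telemetry.observe(): the state, without advancing time (a new reading comes with each control period).
- vision.get_image(name): name is "scene" or "top"; returns the picture (384x512x3 uint8, red, green, blue); there is no depth.
- vision.camera_info(name): a dict with "fov_y" (degrees; the focal length in pixels is half the picture's height over the tangent of half this angle, whatever the lens; pixels are square), "cx", "cy" (the principal point, pixels), "extrinsics" (4x4, takes a point from camera to world coordinates). Camera axes: x right, y down, z forward; pixel columns grow to the right and rows downward; lengths in m; the calibration is good to about 2 mm. A picture is of the moment at which its call begins. camera_info takes no time and is no camera call.
- job.sign_off(): hands the job in; it is judged then, once.
The state is a dict: "clock": time; "joints": joint angles; "dq": joint speeds; "joint_efforts": joint torques, N m; "position": TCP position; "ee_rot": TCP orientation; "force": force on the tool from outside, world axes, zero at the start; "ft_torque": the same for the moment, N m; "width": opening from 0.0 (shut) to 1.0 (fully open); "gripper_force": force on a finger pad.
Only numpy, scipy, OpenCV 4.12 (cv2) and the standard library are available. Lean on these libraries where they do the work, as an engineer would, in place of code of your own. Each camera call takes 0.05 s, during which the arm holds its last target. There are 200 camera calls.

TASK

The kitchen timer is hemmed in at the back of the condiment tray. First move the honey jar, the salt shaker and the spice jar off the tray and stand all three on the rectangular wooden board, leaving the timer where it is; then stand the timer in the middle of the round cork mat; finally put the honey jar, the shaker and the spice jar back on the tray, each on exactly the spot it came from. Keep everything upright and do not disturb the mug and the tin.

Things in the scene. Friction and masses are not known exactly. Their poses are not given: they have to be found in the camera images.
- tray: Fixed pale wooden tray, 150 x 224 mm (its x by y), floor 8 mm and 6 mm wide lip 18 mm above the worktop. Origin: centre of its underside; z up; yaw within 0.2 rad. Round cork inlays (63 mm) mark the places: the timer's at (36, 0) mm in its frame, at the back; the other three, in an order that varies, at (-35, 0), (24, 70), (24, -70).
- board: Fixed plain wooden board lying flat, darker than the tray, 150 x 220 mm (its x by its y), 12 mm thick, empty at the start: the side area. Origin at the centre of its underside; z up. Behind tray, board and mat alike hang the wall cabinets, from 0.47 m above the worktop and from 0.6 m ahead of the robot: keep wrist and forearm out of them, in sideways swings too.
- mat: Fixed round cork mat, 110 mm across, 6 mm thick. Origin at the centre of its underside; z up.
- timer: Round wind-up kitchen timer, white base with a red cap that does not turn here, 64 mm across and 43 mm high: the thing to fetch. Origin at the centre of its underside; z up.
- honey: Wide straight jar with a red screw lid, 100 mm high, by far the widest of the three: body 60 mm across to 88 mm above its foot, lid 65 mm across above that. Origin at the centre of its underside; z up.
- salt: Glass salt shaker with a grey metal dome, 44 mm across and 90 mm high; the glass reaches to 70 mm above its foot. Origin at the centre of its underside; z up.
- spice: Round spice jar with a black cap, 41 mm across and 105 mm high. Origin at the centre of its underside; z up.
- mug: Green and white mug, 100 mm high, standing behind the work; leave it alone. Origin under it, near its middle.
- tin: Small round tin, 75 mm across and 58 mm high, standing behind the work; leave it alone. Origin at the centre of its underside.
There are look-alikes about, which are no part of the job. Several things have the shape of the honey; the one meant has the colours described above.

How it is judged:
On the way, in this order (a step that is already met when the one before it is completed fails the run):
1. honey jar, shaker and spice jar all stand upright and at rest on the board while the timer is still at its place on the tray (x of honey in the frame of board between -0.072 and 0.072 m and y of honey in the frame of board between -0.105 and 0.105 m and z of honey in the frame of board between 0.007 and 0.018 m and angle between each of honey, salt, spice's own z axis and vertical below 0.15 rad and x of salt in the frame of board between -0.072 and 0.072 m and y of salt in the frame of board between -0.105 and 0.105 m and z of salt in the frame of board between 0.007 and 0.018 m and x of spice in the frame of board between -0.072 and 0.072 m and y of spice in the frame of board between -0.105 and 0.105 m and z of spice in the frame of board between 0.007 and 0.018 m and linear speed of each of honey, salt, spice below 0.03 m/s and distance of timer from where it was at the start of the episode below 0.02 m), for 0.2 s.
2. the timer stands in the middle of the mat while the three still stand on the board (horizontal distance between timer and mat below 0.015 m and z of timer in the frame of mat between 0.002 and 0.011 m and angle between each of timer, honey, salt, spice's own z axis and vertical below 0.15 rad and x of honey in the frame of board between -0.072 and 0.072 m and y of honey in the frame of board between -0.105 and 0.105 m and z of honey in the frame of board between 0.007 and 0.018 m and x of salt in the frame of board between -0.072 and 0.072 m and y of salt in the frame of board between -0.105 and 0.105 m and z of salt in the frame of board between 0.007 and 0.018 m and x of spice in the frame of board between -0.072 and 0.072 m and y of spice in the frame of board between -0.105 and 0.105 m and z of spice in the frame of board between 0.007 and 0.018 m and linear speed of timer below 0.03 m/s), for 0.2 s.
At the end, for the whole second after the job is handed in: The timer stands upright on the cork mat, its centre within 15 mm of the mat's; honey jar, shaker and spice jar stand upright on the tray, each within 15 mm of where it was at the start; all at rest (horizontal distance between timer and mat below 0.015 m and z of timer in the frame of mat between 0.002 and 0.011 m and angle between timer's own z axis and vertical below 0.15 rad and distance of each of honey, salt, spice from where it was at the start of the episode below 0.015 m and angle between each of honey, salt, spice's own z axis and vertical below 0.12 rad and linear speed of each of honey, salt, spice, timer below 0.03 m/s); the robot touches nothing.
It fails at once if the mug or the tin is shifted by more than 20 mm (distance of any of mug, tin from where it was at the start of the episode above 0.02 m).
It fails at once if honey jar, shaker, spice jar or timer is tipped over (angle between any of honey, salt, spice, timer's own z axis and vertical above 0.7 rad).
It also fails if it takes over 144 s, if anything falls off the work surface, if the arm or the gripper's body presses on something with over 40 N, if the wrist force passes 120 N, or if a joint passes its speed limit or range.

## Working session

There is one attempt and no reset: what is moved stays moved. The work goes in short steps, Python scripts to look and compute and a shell command to move; the robot and the scene stay as the last step left them, time stands still between calls to the robot, and variables do not carry over. Pictures are saved under pics/ and viewed, at most 14 in all, crops included, and the job is handed in when it is done.

```bash
mkdir -p pics; python3 - <<'E'
from cell import telemetry, vision
import cv2
for n in("scene","top"):
    im=vision.get_image(n); cv2.imwrite(f"pics/{n}0.png",cv2.resize(im[:,:,::-1],None,fx=1.5,fy=1.5,interpolation=cv2.INTER_CUBIC)); cv2.imwrite(f"pics/{n}raw.png",im[:,:,::-1])
    i=vision.camera_info(n);print(i)
o=telemetry.observe();print({k:o[k] for k in("clock","position","ee_rot","width")})
E
```

```text
{'fov_y': 43.63352327788233, 'cx': 256.4596929538763, 'cy': 196.3143014733714, 'extrinsics': array([[ 0.73913298, -0.48610634,  0.46624358, -0.33123411],
       [-0.6735399 , -0.52812957,  0.51712974, -0.90533467],
       [-0.00514302, -0.69626129, -0.71776999,  1.37452417],
       [ 0.        ,  0.        ,  0.        ,  1.        ]])}
{'fov_y': 53.063103088008496, 'cx': 256.2811022406994, 'cy': 193.32525741764712, 'extrinsics': array([[-0.02295994, -0.99665058,  0.07848863,  0.48338546],
       [-0.99972526,  0.02251839, -0.00650618,  0.08725364],
       [ 0.00471695, -0.07861645, -0.99689378,  1.15814451],
       [ 0.        ,  0.        ,  0.        ,  1.        ]])}
{'clock': 0.1, 'position': array([ 0.25110771, -0.57188751,  0.24801859]), 'ee_rot': array([-3.07330321e+00, -6.45034442e-01,  6.29068496e-04]), 'width': 1.002929344849129}
```

View pics/scene0.png

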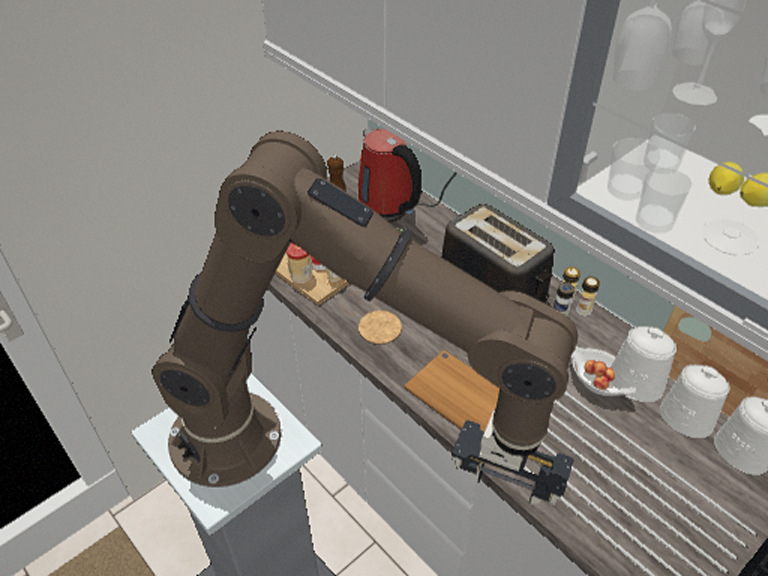

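View pics/top0.png

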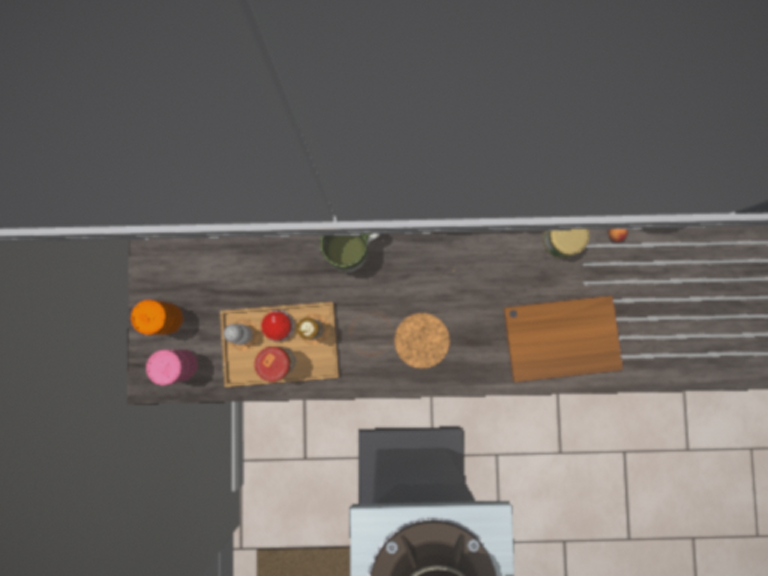

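The scene view shows the tray at the far left, the mat in the middle and the board to the right. The top view (shown at 1.5x) has the tray at about (280,345), the mat at (422,340) and the board at (563,338). In the tray, the honey is at the front (272,364), the timer at (276,325), the salt on the left (237,333) and the spice on the right (308,328). The pink and orange jars are look-alikes. Next, enlarged crops.

```bash
python3 - <<'E'
import cv2,numpy as np
im=cv2.imread("pics/topraw.png")
a=cv2.resize(im[190:270,138:238],None,fx=7.5,fy=7.5,interpolation=cv2.INTER_CUBIC)
cv2.imwrite("pics/tray.png",a)
b=cv2.resize(im[190:265,255:425],None,fx=4.5,fy=4.5,interpolation=cv2.INTER_CUBIC)
cv2.imwrite("pics/mb.png",b)
E
cat > h.py <<'E'
import numpy as np
from cell import vision
def px2w(u,v,z,n="top"):
    i=vision.camera_info(n);f=192/np.tan(np.radians(i["fov_y"]/2));T=i["extrinsics"]
    d=T[:3,:3]@np.array([(u-i["cx"])/f,(v-i["cy"])/f,1]);o=T[:3,3]
    return (o+d*(z-o[2])/d[2])[:2]
def w2px(p,n="top"):
    i=vision.camera_info(n);f=192/np.tan(np.radians(i["fov_y"]/2));T=i["extrinsics"]
    c=T[:3,:3].T@(np.array(p)-T[:3,3]);return np.array([i["cx"]+f*c[0]/c[2],i["cy"]+f*c[1]/c[2]])
E
```

```text
(no output)
```

View pics/tray.png

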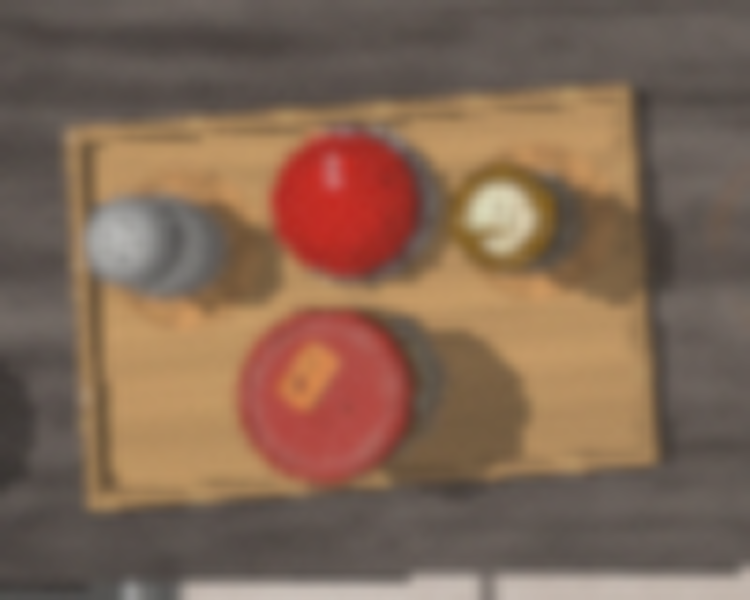

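View pics/mb.png

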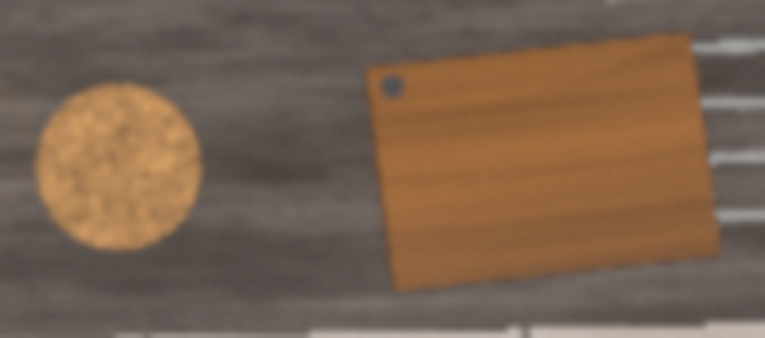

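The tray crop gives lip corners at (68,130), (630,88), (657,462) and (90,508). The honey lid is at (327,396), the timer at (347,203), the salt dome at (130,240) and the spice top at (503,216). In the other crop, the mat is at (119,167) and the board corners are at (367,70), (690,35), (720,255) and (397,291).

```bash
python3 - <<'E'
from h import *
t=lambda p,s,o:((np.array(p)+.5)/s-.5+o)
T=lambda p,z:px2w(*t(p,7.5,np.array([138,190])),z)
M=lambda p,z:px2w(*t(p,4.5,np.array([255,190])),z)
c=np.array([T(p,.018) for p in[(68,130),(630,88),(657,462),(90,508)]])
ctr=c.mean(0);print("tray",ctr,[np.linalg.norm(c[i]-c[(i+1)%4]).round(3) for i in range(4)])
e=(c[0]-c[1])+(c[3]-c[2]);yaw=np.arctan2(-e[0],e[1]);print("yaw",yaw)
R=np.array([[np.cos(yaw),-np.sin(yaw)],[np.sin(yaw),np.cos(yaw)]])
for n,l in dict(timer=(.036,0),A=(-.035,0),L=(.024,.07),Rr=(.024,-.07)).items(): print(n,ctr+R@l)
print("meas honey",T((327,396),.1),"timer",T((347,203),.035),"salt",T((130,240),.08),"spice",T((503,216),.105))
print("mat",M((119,167),.006),np.linalg.norm(M((37,167),.006)-M((202,167),.006)))
b=np.array([M(p,.012) for p in[(367,70),(690,35),(720,255),(397,291)]])
print("board",b.mean(0),[np.linalg.norm(b[i]-b[(i+1)%4]).round(3) for i in range(4)]);e=(b[0]-b[1])+(b[3]-b[2]);print(np.arctan2(-e[0],e[1]),b)
print("mug",px2w(345/1.5,250/1.5,.1),"tin",px2w(569/1.5,240/1.5,.058))
from cell import telemetry
from scipy.spatial.transform import Rotation as Ro
print(Ro.from_rotvec(telemetry.observe()["ee_rot"]).as_matrix().round(3))
E
```

```text
tray [0.47220959 0.29020157] [np.float64(0.222), np.float64(0.147), np.float64(0.222), np.float64(0.148)]
yaw 0.05455613176534327
timer [0.50815602 0.29216461]
A [0.43726166 0.28829305]
L [0.49235684 0.36140612]
Rr [0.49999091 0.22161441]
meas honey [0.4370581  0.28845518] timer [0.50848854 0.29248784] salt [0.49557431 0.36508589] spice [0.50089883 0.22298818]
mat [0.47242707 0.0080776 ] 0.1095135947981755
board [ 0.46919946 -0.27227396] [np.float64(0.217), np.float64(0.146), np.float64(0.215), np.float64(0.146)]
0.08564393176590927 [[ 0.5327867  -0.15784154]
 [ 0.55117624 -0.37372886]
 [ 0.40566873 -0.385673  ]
 [ 0.38716616 -0.17185246]]
mug [0.6425153  0.15154081] tin [ 0.65867174 -0.27815471]
[[ 0.916  0.402 -0.001]
 [ 0.402 -0.916  0.001]
 [-0.    -0.001 -1.   ]]
```

```bash
cat > go.py <<'E'
# python3 go.py x y z yaw_deg ... : chain of shifts (cm, deg) in tool axes from the present pose, each leg relative to the leg before
import sys,numpy as np
from scipy.spatial.transform import Rotation as R
from cell import telemetry
o=telemetry.observe();p=np.array(o["position"]);r=R.from_rotvec(o["ee_rot"])
print("t%.2f"%o["clock"],p.round(4),"j",np.round(o["joints"],2),"F",np.round(o["force"],1),"w",round(o["width"]*92,1),"g",round(o["gripper_force"],1))
a=list(map(float,sys.argv[1:]))
for i in range(0,len(a),4):
    q=np.array(a[i:i+3]);s=R.from_euler("z",a[i+3],degrees=True)*R.from_euler("x",180,degrees=True)
    print("cm",(r.inv().apply(q-p)*100).round(2),"deg",np.degrees((r.inv()*s).as_rotvec()).round(1));p,r=q,s
E
python3 go.py .45 -.4 .25 90 .45 .363 .25 90
```

```text
t0.10 [ 0.2511 -0.5719  0.248 ] j [ 1.05  0.44  0.02  1.57 -0.01  1.13 -0.08] F [ 0.  -0.6 -0.1] w 92.3 g 0.0
cm [25.12 -7.74 -0.19] deg [ -0.1  -0.  -66.3]
cm [76.3 -0.  -0. ] deg [0. 0. 0.]
```

```bash
python3 -m creep '9 25.1 -7.7 -0.2 0 0 -50; 9 25.1 -7.7 -0.2 0 0 -50; 9 25.1 -7.7 -0.2 0 0 -50; 9 25.1 -7.7 -0.2 0 0 -50; 9 25.1 -7.7 -0.2 0 0 -50' 15; python3 go.py .45 -.4 .25 90 .45 .363 .25 90
```

```text
clock: 0.72
position: [0.4542, -0.396, 0.2506]
ee_rot: [-2.501, -1.899, -0.004]
force: [-1.0, -0.1, 0.4]
width: 0.978
gripper_force: 0.0
t0.72 [ 0.4542 -0.396   0.2506] j [ 0.8   0.41 -0.24  1.61  0.1   1.13  0.26] F [-1.  -0.1  0.4] w 90.0 g 0.0
cm [-0.5  -0.3   0.06] deg [  0.1  -0.1 -15.6]
cm [76.3 -0.  -0. ] deg [0. 0. 0.]
```

```bash
python3 -m creep '9 -0.5 -0.3 0 0 0 -15.6; 9 -0.5 -0.3 0 0 0 -15.6' >/dev/null; python3 -m creep '9 30 0 0 0 0 0; 9 30 0 0 0 0 0; 9 30 0 0 0 0 0; 9 30 0 0 0 0 0; 9 30 0 0 0 0 0'|head -2;  python3 -m creep '9 30 0 0 0 0 0; 9 30 0 0 0 0 0; 9 30 0 0 0 0 0; 9 30 0 0 0 0 0; 9 30 0 0 0 0 0'|head -2; python3 go.py .494 .363 .22 90 .494 .363 .07 90
```

```text
clock: 1.6
position: [0.449, -0.1023, 0.2507]
clock: 2.22
position: [0.4526, 0.1976, 0.2507]
t2.23 [0.4526 0.1976 0.2507] j [-0.02  0.29 -0.62  1.84  0.19  1.07 -0.72] F [-0.1 -0.4 -0.3] w 89.8 g 0.0
cm [16.59  3.96  3.07] deg [-0.  -0.  -0.6]
cm [ 0. -0. 15.] deg [0. 0. 0.]
```

```bash
python3 -m creep '9 16.6 4 3 0 0 0; 9 16.6 4 3 0 0 0; 9 16.6 4 3 0 0 0; 9 16.6 4 3 0 0 0; 9 16.6 4 3 0 0 0' >/dev/null; python3 go.py .494 .363 .07 90; python3 - <<'E'
from cell import vision
import cv2
im=vision.get_image("top");cv2.imwrite("pics/a1.png",cv2.resize(im[170:270,80:240,::-1],None,fx=4,fy=4,interpolation=cv2.INTER_CUBIC))
E
```

```text
t2.85 [0.495  0.3601 0.2201] j [-0.31  0.51 -0.6   1.6   0.31  1.12 -1.  ] F [ 0.5 -0.1 -0.9] w 90.2 g 0.0
cm [ 0.31 -0.09 15.01] deg [-0.1  0.1 -0.7]
```

View pics/a1.png

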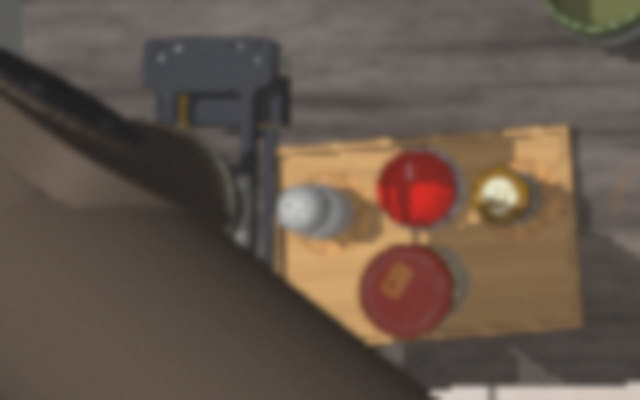

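The gripper is above and to the left of the salt because of parallax. It closes along x as planned. Descending.

```bash
python3 -m creep '9 0.3 0 4 0 0 0; 9 0.3 0 8 0 0 0; 9 0.3 0 12 0 0 0; 9 0.3 0 15 0 0 0; 9 0.3 0 15 0 0 0'; python3 -m creep '3 0 0 0 0 0 0; 3 0 0 0 0 0 0; 3 0 0 0 0 0 0; 3 0 0 0 0 0 0; 3 0 0 0 0 0 0' 15;python3 -m creep '3 0 0 0 0 0 0; 3 0 0 0 0 0 0; 3 0 0 0 0 0 0' 15;python3 go.py
```

```text
clock: 3.52
position: [0.4947, 0.361, 0.0692]
ee_rot: [2.236, 2.206, -0.007]
force: [0.8, -0.4, 0.3]
width: 0.979
gripper_force: 0.0
clock: 4.15
position: [0.4953, 0.3637, 0.0709]
ee_rot: [2.235, 2.208, 0.0]
force: [0.0, 0.3, 0.9]
width: 0.486
gripper_force: 0.0
clock: 4.53
position: [0.4951, 0.3637, 0.0707]
ee_rot: [-2.235, -2.208, 0.0]
force: [-0.8, 0.2, 1.5]
width: 0.416
gripper_force: 14.9
t4.53 [0.4951 0.3637 0.0707] j [-0.37  0.67 -0.53  1.74  0.43  0.84 -1.11] F [-0.8  0.2  1.5] w 38.3 g 14.9
```

```bash
python3 -m creep '3 0 0 -1 0 0 0; 3 0 0 -3 0 0 0; 3 0 0 -8 0 0 0;3 0 0 -14 0 0 0;3 0 0 -18 0 0 0' 20; python3 - <<'E'
from cell import vision
import cv2
im=vision.get_image("scene");cv2.imwrite("pics/a2.png",cv2.resize(im[100:240,130:300,::-1],None,fx=4,fy=4,interpolation=cv2.INTER_CUBIC))
E
```

```text
clock: 5.15
position: [0.4954, 0.3644, 0.2554]
ee_rot: [2.234, 2.208, 0.006]
force: [0.3, 0.4, -1.2]
width: 0.417
gripper_force: 19.6
```

View pics/a2.png

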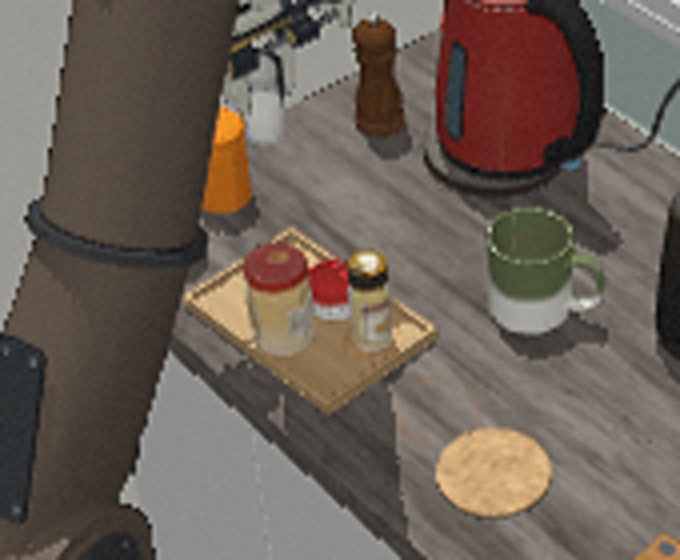

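The salt is held upright, with the other items undisturbed. Carrying it to the board.

```bash
python3 go.py .442 -.189 .25 90; python3 -m creep '3 -29 -3 0 0 0 0; 3 -29 -3 0 0 0 0; 3 -29 -3 0 0 0 0; 3 -29 -3 0 0 0 0; 3 -29 -3 0 0 0 0'|head -2;python3 -m creep '3 -26 -2 0 0 0 0; 3 -26 -2 0 0 0 0; 3 -26 -2 0 0 0 0; 3 -26 -2 0 0 0 0; 3 -26 -2 0 0 0 0'|head -2; python3 go.py .442 -.189 .15 90 .442 -.189 .0755 90
```

```text
t5.20 [0.4966 0.366  0.2603] j [-0.31  0.48 -0.62  1.55  0.29  1.19 -0.99] F [1.6 1.5 3.6] w 38.5 g 19.7
cm [-55.57  -4.81   0.61] deg [ 0.4 -0.4 -0.7]
clock: 5.82
position: [0.4611, 0.0711, 0.2518]
clock: 6.45
position: [0.4374, -0.1903, 0.2515]
t6.45 [ 0.4374 -0.1903  0.2515] j [ 0.67  0.23 -0.44  1.89  0.11  1.05  0.16] F [ 0.1  0.8 -1. ] w 37.6 g 19.6
cm [ 0.15  0.45 10.15] deg [ 0.   0.1 -1.1]
cm [ 0.   -0.    7.45] deg [0. 0. 0.]
```

```bash
python3 -m creep '3 0 0.4 5 0 0 -1; 3 0 0.4 10 0 0 -1; 3 0 0.4 15 0 0 -1; 3 0 0.4 16.5 0 0 -1; 3 0 0.4 16.5 0 0 -1'>/dev/null;python3 -m creep '3 0 0 0.5 0 0 0; 3 0 0 1 0 0 0; 3 0 0 1 0 0 0'; python3 go.py .442 -.189 .0755 90
```

```text
clock: 7.45
position: [0.4427, -0.1859, 0.0761]
ee_rot: [2.215, 2.227, 0.0]
force: [-0.6, 0.7, -0.1]
width: 0.415
gripper_force: 19.6
t7.45 [ 0.4427 -0.1859  0.0761] j [ 0.58  0.47 -0.38  2.08  0.28  0.64  0.01] F [-0.6  0.7 -0.1] w 38.1 g 19.6
cm [-0.31 -0.07  0.06] deg [0.  0.  0.3]
```

```bash
python3 -m creep '3 0 0 0.1 0 0 0; 3 0 0 0.1 0 0 0; 9 0 0 0.1 0 0 0; 9 0 0 0.1 0 0 0; 9 0 0 0.1 0 0 0'; python3 -m creep '9 0 0 0 0 0 0; 9 0 0 0 0 0 0'|tail -2; python3 -m creep '9 0 0 -5 0 0 0; 9 0 0 -10 0 0 0; 9 0 0 -15 0 0 0; 9 0 0 -18 0 0 0; 9 0 0 -18 0 0 0'|head -2; python3 go.py .442 .0 .24 90 .5005 .222 .22 90 .5005 .222 .081 90
```

```text
clock: 8.07
position: [0.4426, -0.1858, 0.0748]
ee_rot: [2.215, 2.227, 0.0]
force: [0.3, -0.1, 0.4]
width: 0.687
gripper_force: 0.0
width: 0.909
gripper_force: 0.0
clock: 8.95
position: [0.4438, -0.1861, 0.257]
t8.95 [ 0.4438 -0.1861  0.257 ] j [ 0.67  0.23 -0.46  1.87  0.12  1.06  0.17] F [ 0.3  0.5 -0.3] w 90.3 g 0.0
cm [18.61 -0.09  1.66] deg [0.2 0.1 0.3]
cm [22.2   5.85  2.  ] deg [0. 0. 0.]
cm [ 0.  -0.  13.9] deg [0. 0. 0.]
```

```bash
python3 -m creep '9 20 2 1 0 0 0; 9 20 2 1 0 0 0; 9 20 2 1 0 0 0; 9 20 2 1 0 0 0'>/dev/null; python3 -m creep '9 20.8 3.8 2 0 0 0; 9 20.8 3.8 2 0 0 0; 9 20.8 3.8 2 0 0 0; 9 20.8 3.8 2 0 0 0; 9 20.8 3.8 2 0 0 0'>/dev/null; python3 go.py .5005 .2225 .22 90 .5005 .2225 .081 90
```

```text
t10.07 [0.4978 0.2239 0.2233] j [-0.05  0.41 -0.63  1.76  0.27  1.06 -0.77] F [ 0.3 -1.1 -0.1] w 90.1 g 0.0
cm [-0.14  0.27  0.33] deg [-0.1 -0.   0.5]
cm [ 0.  -0.  13.9] deg [0. 0. 0.]
```

```bash
python3 -m creep '9 -0.1 0.2 4 0 0 0; 9 -0.1 0.2 8 0 0 0; 9 -0.1 0.2 12 0 0 0; 9 -0.1 0.2 14.2 0 0 0; 9 -0.1 0.2 14.2 0 0 0'; python3 -m creep '3 0 0 0 0 0 0; 3 0 0 0 0 0 0; 3 0 0 0 0 0 0; 3 0 0 0 0 0 0; 3 0 0 0 0 0 0' 15;python3 -m creep '3 0 0 0 0 0 0; 3 0 0 0 0 0 0; 3 0 0 0 0 0 0' 20;python3 go.py
```

```text
clock: 10.7
position: [0.4994, 0.2188, 0.0808]
ee_rot: [-2.217, -2.225, 0.007]
force: [0.6, 0.2, 0.2]
width: 0.982
gripper_force: 0.0
clock: 11.32
position: [0.5005, 0.2216, 0.0829]
ee_rot: [2.215, 2.227, 0.0]
force: [-0.0, -0.3, -0.4]
width: 0.486
gripper_force: 0.0
clock: 11.7
position: [0.5004, 0.2216, 0.0828]
ee_rot: [2.216, 2.227, 0.0]
force: [0.6, 0.7, 1.7]
width: 0.442
gripper_force: 20.0
t11.70 [0.5004 0.2216 0.0828] j [-0.12  0.57 -0.55  1.91  0.41  0.78 -0.89] F [0.6 0.7 1.7] w 40.7 g 20.0
```

```bash
python3 -m creep '3 0 0 -1 0 0 0; 3 0 0 -3 0 0 0; 3 0 0 -8 0 0 0;3 0 0 -14 0 0 0;3 0 0 -17.5 0 0 0'|tail -3; python3 -m creep '3 -25 -3 0 0 0 0; 3 -25 -3 0 0 0 0; 3 -25 -3 0 0 0 0; 3 -25 -3 0 0 0 0; 3 -25 -3 0 0 0 0'|head -2;python3 -m creep '3 -22 2 0 0 0 0; 3 -22 2 0 0 0 0; 3 -22 2 0 0 0 0; 3 -22 2 0 0 0 0; 3 -22 2 0 0 0 0'|head -2; python3 go.py .497 -.245 .15 90 .497 -.245 .0868 90
```

```text
force: [1.1, 0.4, -1.2]
width: 0.442
gripper_force: 20.0
clock: 12.95
position: [0.4706, -0.0342, 0.2578]
clock: 13.58
position: [0.4926, -0.2509, 0.2575]
t13.57 [ 0.4926 -0.2509  0.2575] j [ 0.72  0.35 -0.46  1.71  0.17  1.12  0.21] F [-0.3  1.3 -1.2] w 40.4 g 20.0
cm [ 0.59  0.44 10.75] deg [-0.   0.   0.1]
cm [ 0.   -0.    6.32] deg [0. 0. 0.]
```

```bash
python3 -m creep '3 0.4 0.4 5 0 0 0; 3 0.4 0.4 10 0 0 0; 3 0.4 0.4 15 0 0 0; 3 0.4 0.4 16 0 0 0; 3 0.4 0.4 16 0 0 0'>/dev/null;python3 -m creep '3 0 0 0.5 0 0 0; 3 0 0 0.9 0 0 0; 3 0 0 0.9 0 0 0'; python3 go.py .497 -.245 .0868 90
```

```text
clock: 14.58
position: [0.497, -0.2446, 0.0892]
ee_rot: [2.215, 2.227, 0.0]
force: [0.7, 0.2, -1.1]
width: 0.441
gripper_force: 20.0
t14.57 [ 0.497  -0.2446  0.0892] j [ 0.65  0.54 -0.4   1.89  0.3   0.76  0.09] F [ 0.7  0.2 -1.1] w 40.6 g 20.0
cm [-0.04  0.    0.24] deg [0.  0.  0.3]
```

```bash
python3 -m creep '3 0 0 0.25 0 0 0; 3 0 0 0.25 0 0 0; 9 0 0 0.25 0 0 0; 9 0 0 0.25 0 0 0; 9 0 0 0.25 0 0 0'; python3 -m creep '9 0 0 0 0 0 0; 9 0 0 0 0 0 0'|tail -2; python3 -m creep '9 0 0 -5 0 0 0; 9 0 0 -10 0 0 0; 9 0 0 -15 0 0 0; 9 0 0 -17 0 0 0; 9 0 0 -17 0 0 0'|head -2;  python3 -m creep '9 27 -6 0 0 0 -50; 9 27 -6 0 0 0 -50; 9 27 -6 0 0 0 -50; 9 27 -6 0 0 0 -50; 9 27 -6 0 0 0 -50'|head -2; python3 go.py .437 .15 .25 180 .437 .2884 .22 180 .437 .2884 .075 180
```

```text
clock: 15.2
position: [0.4968, -0.2445, 0.0861]
ee_rot: [-2.215, -2.227, 0.0]
force: [-0.1, -0.3, -0.5]
width: 0.719
gripper_force: 0.0
width: 0.937
gripper_force: 0.0
clock: 16.08
position: [0.4976, -0.2447, 0.2578]
clock: 16.7
position: [0.4336, 0.0284, 0.2552]
t16.70 [0.4336 0.0284 0.2552] j [ 0.51  0.21 -0.79  1.95  0.17  1.05  0.53] F [-0.  -1.1  0.6] w 90.0 g 0.0
cm [7.41 9.64 0.53] deg [ -0.   -0.1 -39.2]
cm [ 0.   13.84  3.  ] deg [0. 0. 0.]
cm [ 0.  -0.  14.5] deg [0. 0. 0.]
```

```bash
python3 -m creep '9 7.4 9.6 0.5 0 0 -39.2; 9 7.4 9.6 0.5 0 0 -39.2; 9 7.4 9.6 0.5 0 0 -39.2; 9 7.4 9.6 0.5 0 0 -39.2'>/dev/null; python3 -m creep '9 0 13.8 3 0 0 0; 9 0 13.8 3 0 0 0; 9 0 13.8 3 0 0 0; 9 0 13.8 3 0 0 0'>/dev/null;  python3 go.py .437 .2884 .22 180 .437 .2884 .075 180
```

```text
t17.70 [0.4397 0.2852 0.2196] j [ 0.    0.46 -0.92  1.8   0.41  1.09  0.5 ] F [ 1.  -0.9 -0.7] w 90.3 g 0.0
cm [ 0.27  0.32 -0.04] deg [-0.  -0.2 -0.3]
cm [ 0.  -0.  14.5] deg [0. 0. 0.]
```

```bash
python3 -m creep '9 0.2 0 0 0 0 0; 9 0.2 0 0 0 0 0'>/dev/null; python3 go.py .437 .2884 .075 180
```

```text
t17.95 [0.4392 0.2829 0.2211] j [ 0.01  0.45 -0.93  1.8   0.41  1.09  0.5 ] F [-0.2  0.4 -0.3] w 90.1 g 0.0
cm [ 0.23  0.56 14.61] deg [-0.1  0.  -0.6]
```

```bash
python3 -m creep '9 0.2 0.5 4 0 0 0; 9 0.2 0.5 8 0 0 0; 9 0.2 0.5 12 0 0 0; 9 0.2 0.5 14.6 0 0 0; 9 0.2 0.5 14.6 0 0 0'; python3 -m creep '5 0 0 0 0 0 0; 5 0 0 0 0 0 0; 5 0 0 0 0 0 0; 5 0 0 0 0 0 0; 5 0 0 0 0 0 0' 20;python3 -m creep '5 0 0 0 0 0 0; 5 0 0 0 0 0 0; 5 0 0 0 0 0 0' 30;python3 go.py
```

```text
clock: 18.58
position: [0.4365, 0.2876, 0.074]
ee_rot: [-0.015, -3.139, 0.003]
force: [0.4, -0.2, 0.2]
width: 0.98
gripper_force: 0.0
clock: 19.2
position: [0.4375, 0.2898, 0.076]
ee_rot: [0.014, 3.14, 0.001]
force: [0.1, -0.3, 7.3]
width: 0.692
gripper_force: 20.0
clock: 19.58
position: [0.4375, 0.2898, 0.076]
ee_rot: [0.014, 3.14, 0.001]
force: [-0.6, 0.3, 6.5]
width: 0.688
gripper_force: 30.0
t19.57 [0.4375 0.2898 0.076 ] j [-0.12  0.63 -0.79  1.95  0.61  0.82  0.31] F [-0.6  0.3  6.5] w 63.3 g 30.0
```

```bash
python3 -m creep '9 0 0 0 0 0 0; 9 0 0 0 0 0 0; 9 0 0 0 0 0 0; 9 0 0 0.3 0 0 0; 9 0 0 0.6 0 0 0'; python3 -m creep '5 0 0 0.6 0 0 0; 5 0 0 0.6 0 0 0; 5 0 0 0.6 0 0 0; 5 0 0 0.6 0 0 0; 5 0 0 0.6 0 0 0' 20;python3 go.py
```

```text
clock: 20.2
position: [0.437, 0.2893, 0.0689]
ee_rot: [-0.014, -3.141, 0.0]
force: [0.4, 0.9, 0.0]
width: 0.979
gripper_force: 0.0
clock: 20.82
position: [0.437, 0.2894, 0.0632]
ee_rot: [-0.013, -3.142, -0.0]
force: [-0.4, 0.4, -2.8]
width: 0.686
gripper_force: 20.0
t20.82 [0.437  0.2894 0.0632] j [-0.14  0.64 -0.77  1.96  0.63  0.79  0.29] F [-0.4  0.4 -2.8] w 63.1 g 20.0
```

```bash
python3 -m creep '9 0 0 0 0 0 0; 9 0 0 0 0 0 0; 9 0 0 0 0 0 0; 9 0 0 -0.4 0 0 0; 9 0 0 -0.8 0 0 0'; python3 -m creep '5 0 0 0 0 0 0; 5 0 0 0 0 0 0; 5 0 0 0 0 0 0; 5 0 0 0 0 0 0; 5 0 0 0 0 0 0' 25;python3 go.py;  python3 -m creep '5 0 0 -0.5 0 0 0; 5 0 0 -1 0 0 0; 5 0 0 -3 0 0 0;5 0 0 -5 0 0 0;5 0 0 -5 0 0 0'; python3 - <<'E'
from cell import vision
import cv2
im=vision.get_image("scene");cv2.imwrite("pics/a3.png",cv2.resize(im[100:300,130:360,::-1],None,fx=3,fy=3,interpolation=cv2.INTER_CUBIC))
E
```

```text
clock: 21.45
position: [0.4371, 0.2894, 0.0715]
ee_rot: [0.014, 3.141, 0.0]
force: [0.4, -0.5, 0.1]
width: 0.978
gripper_force: 0.0
clock: 22.08
position: [0.437, 0.2894, 0.0711]
ee_rot: [-0.013, -3.141, 0.0]
force: [0.9, -0.5, -0.3]
width: 0.682
gripper_force: 25.0
t22.07 [0.437  0.2894 0.0711] j [-0.13  0.63 -0.78  1.96  0.61  0.81  0.3 ] F [ 0.9 -0.5 -0.3] w 62.8 g 25.0
clock: 22.7
position: [0.438, 0.2903, 0.1235]
ee_rot: [0.014, 3.138, 0.003]
force: [-0.0, 0.2, -4.3]
width: 0.685
gripper_force: 25.0
```

View pics/a3.png

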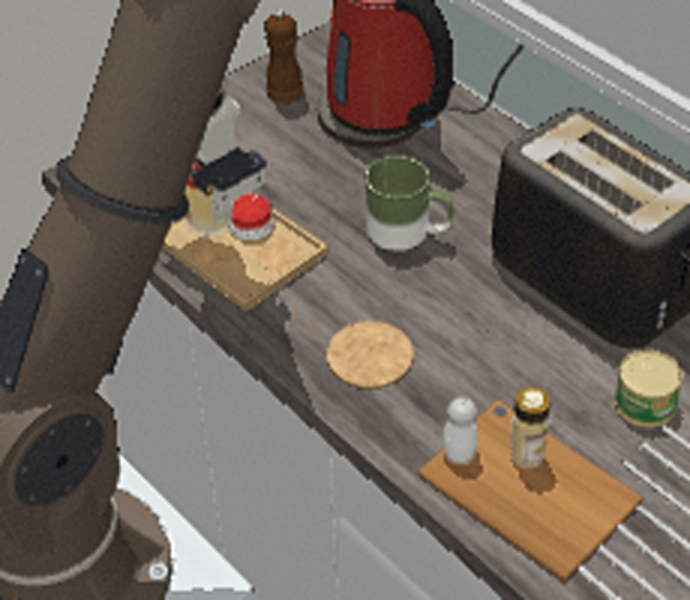

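The honey is off the tray, the timer is still in place, and the salt and spice stand on the board. Lifting the honey higher and carrying it over.

```bash
python3 -m creep '5 0 0 -5 0 0 0; 5 0 0 -10 0 0 0; 5 0 0 -13 0 0 0; 5 0 0 -13 0 0 0'>/dev/null; python3 -m creep '5 0 -28 0 0 0 0; 5 0 -28 0 0 0 0; 5 0 -28 0 0 0 0; 5 0 -28 0 0 0 0; 5 0 -28 0 0 0 0'|head -2; python3 -m creep '5 0 -28 0 0 0 0; 5 0 -28 0 0 0 0; 5 0 -28 0 0 0 0; 5 0 -28 0 0 0 0; 5 0 -28 0 0 0 0'|head -2;python3 go.py .437 -.343 .25 180 .437 -.343 .0755 180
```

```text
clock: 23.88
position: [0.4331, 0.0049, 0.2492]
clock: 24.5
position: [0.43, -0.2747, 0.2487]
t24.50 [ 0.43   -0.2747  0.2487] j [ 1.1   0.37 -0.83  1.8   0.3   1.11  1.72] F [ 0.   0.2 -3.3] w 62.9 g 25.0
cm [-0.79 -6.82 -0.14] deg [ 0.  -0.2 -0.8]
cm [ 0.   -0.   17.45] deg [0. 0. 0.]
```

```bash
python3 -m creep '5 -0.7 -6.8 0 0 0 -0.8; 5 -0.7 -6.8 0 0 0 -0.8; 5 -0.7 -6.8 0 0 0 -0.8;5 -0.7 -6.8 0 0 0 -0.8'>/dev/null; python3 -m creep '5 0 0 5 0 0 0; 5 0 0 10 0 0 0; 5 0 0 15 0 0 0; 5 0 0 16 0 0 0; 5 0 0 16 0 0 0'; python3 go.py .437 -.343 .0755 180
```

```text
clock: 25.62
position: [0.4392, -0.338, 0.092]
ee_rot: [-0.01, 3.141, 0.0]
force: [0.3, 0.4, -2.8]
width: 0.682
gripper_force: 25.0
t25.62 [ 0.4392 -0.338   0.092 ] j [ 1.05  0.61 -0.7   1.87  0.51  0.85  1.67] F [ 0.3  0.4 -2.8] w 62.8 g 25.0
cm [ 0.23 -0.5   1.65] deg [0.  0.  0.4]
```

```bash
python3 -m creep '5 0.3 -0.5 0 0 0 0; 5 0.3 -0.5 0.8 0 0 0; 5 0.3 -0.5 1.6 0 0 0; 5 0.3 -0.5 1.6 0 0 0; 5 0.3 -0.5 1.6 0 0 0'; python3 go.py .437 -.343 .0755 180
```

```text
clock: 26.25
position: [0.4355, -0.3435, 0.075]
ee_rot: [0.009, -3.141, -0.0]
force: [0.0, -0.2, -3.6]
width: 0.683
gripper_force: 25.0
t26.25 [ 0.4355 -0.3435  0.075 ] j [ 1.05  0.63 -0.68  1.88  0.53  0.82  1.66] F [ 0.  -0.2 -3.6] w 62.9 g 25.0
cm [-0.15  0.05 -0.05] deg [ 0.  -0.   0.3]
```

```bash
python3 -m creep '5 0 0 0.15 0 0 0; 5 0 0 0.15 0 0 0'; python3 -m creep '5 0 0 0.1 0 0 0; 5 0 0 0.1 0 0 0'|grep -E "pos|force"; python3 -m creep '8.5 0 0 0 0 0 0; 8.5 0 0 0 0 0 0; 8.5 0 0 0 0 0 0; 8.5 0 0 0 0 0 0'; python3 -m creep '8.5 0 0 -5 0 0 0; 8.5 0 0 -10 0 0 0; 8.5 0 0 -15 0 0 0; 8.5 0 0 -18 0 0 0;8.5 0 0 -18 0 0 0'|head -2; python3 -m creep '9 0 28 0 0 0 0; 9 0 28 0 0 0 0; 9 0 28 0 0 0 0; 9 0 28 0 0 0 0; 9 0 28 0 0 0 0'|head -2;python3 go.py .44 .15 .25 180
python3 - <<'E'
from cell import vision
import cv2
im=vision.get_image("top");cv2.imwrite("pics/top2.png",im[:,:,::-1]);cv2.imwrite("pics/a4.png",cv2.resize(im[160:270,130:430,::-1],None,fx=2.6,fy=2.6,interpolation=cv2.INTER_CUBIC))
E
```

```text
clock: 26.5
position: [0.4356, -0.3435, 0.0748]
ee_rot: [0.009, -3.141, 0.001]
force: [-5.3, 2.5, 11.9]
width: 0.684
gripper_force: 25.0
position: [0.4357, -0.3435, 0.0747]
force: [-9.1, 4.2, 23.7]
gripper_force: 25.0
clock: 27.25
position: [0.4356, -0.3437, 0.0726]
ee_rot: [0.008, -3.142, -0.0]
force: [-0.1, -0.7, -0.4]
width: 0.925
gripper_force: 0.0
clock: 27.88
position: [0.4368, -0.3441, 0.2551]
clock: 28.5
position: [0.4331, -0.0604, 0.252]
t28.50 [ 0.4331 -0.0604  0.252 ] j [ 0.83  0.25 -0.95  1.94  0.23  1.06  1.36] F [ 0.5 -0.7  0.9] w 90.2 g 0.0
cm [-0.88 21.03  0.21] deg [ 0.  -0.1  0.5]
```

View pics/a4.png

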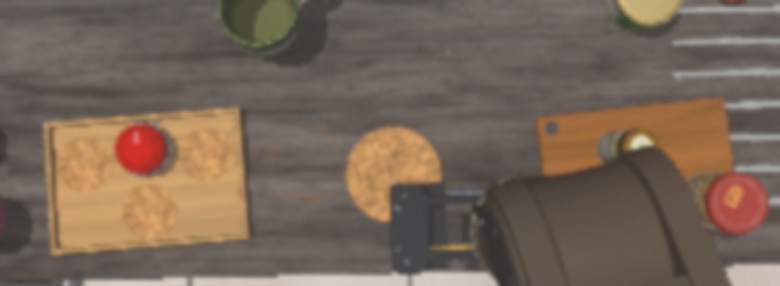

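Honey, salt and spice are on the board. The timer is at crop (141,149), which is where it started, and the inlays are free. Going for the timer.

```bash
python3 -c "
from h import *
print('honey',px2w(413.5,237.8,.112))"
python3 -m creep '9 0 21 0 0 0 0; 9 0 21 0 0 0 0; 9 0 21 0 0 0 0; 9 0 21 0 0 0 0'>/dev/null; python3 -m creep '9 -7.5 14.3 3 0 0 0; 9 -7.5 14.3 3 0 0 0; 9 -7.5 14.3 3 0 0 0; 9 -7.5 14.3 3 0 0 0;9 -7.5 14.3 3 0 0 0'>/dev/null; python3 go.py .5083 .2924 .12 180 .5083 .2924 .034 180
```

```text
honey [ 0.4352895  -0.34265752]
t29.68 [0.5068 0.2889 0.2216] j [-0.    0.55 -0.9   1.66  0.46  1.16  0.55] F [-0.6 -0.8  0.1] w 89.9 g 0.0
cm [-0.17  0.36 10.15] deg [-0.1 -0.1  0.3]
cm [ 0.  -0.   8.6] deg [0. 0. 0.]
```

```bash
python3 -m creep '9.18 -0.1 0.2 4 0 0 0; 9.18 -0.1 0.2 8 0 0 0; 9.18 -0.1 0.2 12 0 0 0; 9.18 -0.1 0.2 13 0 0 0; 9.18 -0.1 0.2 13 0 0 0'>/dev/null; python3 go.py .5083 .2924 .034 180
```

```text
t30.30 [0.5084 0.291  0.0932] j [-0.07  0.69 -0.81  1.79  0.61  0.93  0.43] F [0.6 0.6 0.6] w 92.1 g 0.0
cm [0.01 0.14 5.92] deg [-0.  -0.   0.3]
```

```bash
python3 -m creep '9.18 0 0 2 0 0 0; 9.18 0 0 4 0 0 0; 9.18 0 0 5.7 0 0 0; 9.18 0 0 5.7 0 0 0; 9.18 0 0 5.7 0 0 0'; python3 -m creep '5 0 0 0 0 0 0; 5 0 0 0 0 0 0; 5 0 0 0 0 0 0; 5 0 0 0 0 0 0; 5 0 0 0 0 0 0' 15;python3 go.py;  python3 -m creep '5 0 0 -0.5 0 0 0; 5 0 0 -1 0 0 0; 5 0 0 -3 0 0 0;5 0 0 -5 0 0 0;5 0 0 -5 0 0 0' 20
```

```text
clock: 30.92
position: [0.5083, 0.2921, 0.0359]
ee_rot: [-0.009, 3.142, 0.001]
force: [-0.6, -0.7, -0.1]
width: 1.001
gripper_force: 0.0
clock: 31.55
position: [0.5083, 0.2918, 0.0359]
ee_rot: [-0.008, 3.141, 0.0]
force: [-1.3, -0.7, 3.1]
width: 0.654
gripper_force: 15.0
t31.55 [0.5083 0.2918 0.0359] j [-0.11  0.76 -0.75  1.83  0.68  0.84  0.37] F [-1.3 -0.7  3.1] w 60.2 g 15.0
clock: 32.17
position: [0.5093, 0.2928, 0.0882]
ee_rot: [-0.008, 3.138, 0.003]
force: [0.3, 0.1, -2.0]
width: 0.657
gripper_force: 20.0
```

```bash
python3 -m creep '5 0 0 -5 0 0 0; 5 0 0 -10 0 0 0; 5 1 -3 -10 0 0 0; 5 2 -9 -10 0 0 0;5 3 -13 -10 0 0 0'>/dev/null; python3 -m creep '5 0 -14.5 0 0 0 0; 5 0 -14.5 0 0 0 0; 5 0 -14.5 0 0 0 0; 5 0 -14.5 0 0 0 0; 5 0 -14.5 0 0 0 0'>/dev/null; python3 go.py .4724 .0081 .08 180
```

```text
t33.42 [0.4796 0.0177 0.1859] j [ 0.58  0.43 -0.95  1.94  0.42  0.98  1.01] F [ 0.6 -0.  -1.2] w 60.5 g 20.0
cm [ 0.73 -0.96 10.58] deg [0.  0.  0.4]
```

```bash
python3 -m creep '5 0.7 -1 3 0 0 0; 5 0.7 -1 6 0 0 0; 5 0.7 -1 10.5 0 0 0; 5 0.7 -1 12 0 0 0;5 0.7 -1 12 0 0 0'>/dev/null; python3 -m creep '5 0 0 0 0 0 0; 5 0 0 0 0 0 0'>/dev/null; python3 go.py .4724 .0081 .035 180
```

```text
t34.30 [0.4736 0.0067 0.0669] j [ 0.47  0.58 -0.81  2.08  0.63  0.74  0.84] F [ 0.   0.  -0.9] w 60.4 g 20.0
cm [0.13 0.14 3.19] deg [-0.   0.1  0.3]
```

```bash
python3 -m creep '5 0.1 0.1 1.5 0 0 0; 5 0.1 0.1 2.6 0 0 0; 5 0.1 0.1 3 0 0 0; 5 0.1 0.1 3.2 0 0 0;5 0.1 0.1 3.2 0 0 0'|grep -E "pos|^force"; python3 -m creep '5 0 0 0.1 0 0 0; 5 0 0 0.1 0 0 0'|grep -E "pos|^force"
```

```text
position: [0.4714, 0.0075, 0.0338]
force: [-1.6, 0.1, 2.9]
position: [0.4715, 0.0076, 0.0336]
force: [-6.1, -1.7, 19.6]
```

Contact made. Opening and lifting away, then back to the honey.

```bash
python3 -m creep '9 0 0 0 0 0 0; 9 0 0 0 0 0 0; 9 0 0 0 0 0 0; 9 0 0 0 0 0 0; 9 0 0 0 0 0 0'; python3 -m creep '9 0 0 -4 0 0 0; 9 0 0 -9 0 0 0; 9 0 0 -15 0 0 0; 9 0 0 -20 0 0 0;9 0 0 -20 0 0 0'|head -2; python3 -m creep '9 3.5 -28 0 0 0 0; 9 3.5 -28 0 0 0 0; 9 3.5 -28 0 0 0 0; 9 3.5 -28 0 0 0 0; 9 3.5 -28 0 0 0 0'|head -2;python3 go.py .4355 -.3435 .25 180
python3 - <<'E'
from cell import vision
import cv2
im=vision.get_image("top");cv2.imwrite("pics/top3.png",im[:,:,::-1]);cv2.imwrite("pics/a5.png",cv2.resize(im[170:270,230:430,::-1],None,fx=4,fy=4,interpolation=cv2.INTER_CUBIC))
E
```

```text
clock: 35.8
position: [0.4718, 0.0075, 0.0327]
ee_rot: [0.008, -3.142, -0.0]
force: [-0.0, -0.4, 0.4]
width: 0.978
gripper_force: 0.0
clock: 36.42
position: [0.4737, 0.0081, 0.2362]
clock: 37.05
position: [0.4364, -0.2765, 0.2313]
t37.05 [ 0.4364 -0.2765  0.2313] j [ 1.15  0.43 -0.93  1.8   0.39  1.1   1.66] F [ 0.5  0.4 -0. ] w 90.3 g 0.0
cm [ 0.1  -6.7  -1.87] deg [ 0.  -0.1  0.1]
```

View pics/a5.png

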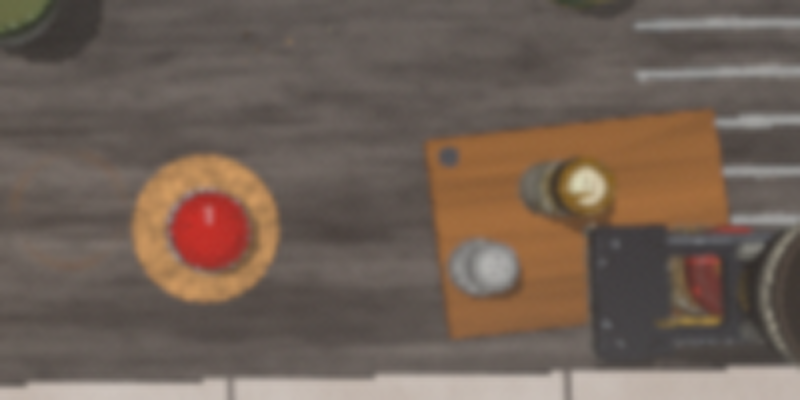

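The timer is central on the mat: timer at (209,230), mat at (206,228). Salt, spice and honey are standing on the board. Regrasping the honey.

```bash
python3 -m creep '8.5 0.1 -6.6 0 0 0 0; 8.5 0.1 -6.6 0 0 0 0; 8.5 0.1 -6.6 0 0 0 0; 8.5 0.1 -6.6 0 0 0 0'>/dev/null; python3 -m creep '8.5 0 0 4 0 0 0; 8.5 0 0 8 0 0 0; 8.5 0 0 8 0 0 0'>/dev/null; python3 go.py .4357 -.3435 .0755 180
```

```text
t37.98 [ 0.4361 -0.3368  0.1507] j [ 1.16  0.57 -0.85  1.82  0.5   0.99  1.67] F [-0.2  0.7  0.6] w 85.8 g 0.0
cm [ 0.02 -0.69  7.52] deg [ 0.2 -0.2  0.4]
```

```bash
python3 -m creep '8.5 0 -0.6 0 0 0 0.4; 8.5 0 -0.6 0 0 0 0.4; 8.5 0 -0.6 4 0 0 0.4; 8.5 0 -0.6 7.5 0 0 0.4; 8.5 0 -0.6 7.5 0 0 0.4'; python3 -m creep '5 0 0 0 0 0 0; 5 0 0 0 0 0 0; 5 0 0 0 0 0 0; 5 0 0 0 0 0 0; 5 0 0 0 0 0 0' 25;python3 go.py;  python3 -m creep '5 0 0 -0.5 0 0 0; 5 0 0 -1 0 0 0; 5 0 0 -5 0 0 0;5 0 0 -10 0 0 0;5 0 0 -16 0 0 0' 25
```

```text
clock: 38.6
position: [0.4367, -0.3444, 0.0769]
ee_rot: [-0.003, -3.139, -0.002]
force: [-0.1, 0.2, 0.2]
width: 0.925
gripper_force: 0.0
clock: 39.22
position: [0.4385, -0.3445, 0.0789]
ee_rot: [0.002, 3.14, -0.001]
force: [-0.9, 2.7, 8.4]
width: 0.687
gripper_force: 25.0
t39.23 [ 0.4385 -0.3445  0.0789] j [ 1.11  0.66 -0.78  1.87  0.6   0.86  1.59] F [-0.9  2.7  8.4] w 63.2 g 25.0
clock: 39.85
position: [0.4366, -0.3444, 0.2386]
ee_rot: [-0.002, -3.14, -0.002]
force: [0.4, -1.6, -3.8]
width: 0.691
gripper_force: 24.9
```

```bash
python3 -m creep '5 0 28 0 0 0 0; 5 0 28 0 0 0 0; 5 0 28 0 0 0 0; 5 0 28 0 0 0 0; 5 0 28 0 0 0 0'|head -2; python3 -m creep '5 0 29 0 0 0 0; 5 0 29 0 0 0 0; 5 0 29 0 0 0 0; 5 0 29 0 0 0 0; 5 0 29 0 0 0 0'|head -2;python3 go.py .439 .289 .2 180
```

```text
clock: 40.48
position: [0.4374, -0.0611, 0.2382]
clock: 41.1
position: [0.4377, 0.2284, 0.2381]
t41.10 [0.4377 0.2284 0.2381] j [ 0.19  0.41 -1.02  1.84  0.39  1.11  0.6 ] F [ 1.  -0.8 -3.3] w 63.0 g 24.9
cm [-0.14  6.06  3.81] deg [0.  0.  0.1]
```

```bash
python3 -m creep '5 -0.1 6 0 0 0 0; 5 -0.1 6 4 0 0 0; 5 -0.1 6 9 0 0 0; 5 -0.1 6 14 0 0 0; 5 -0.1 6 14 0 0 0'>/dev/null; python3 -m creep '5 0 0 0 0 0 0; 5 0 0 0 0 0 0'>/dev/null; python3 go.py .439 .289 .0755 180
```

```text
t41.98 [0.4407 0.2863 0.0999] j [-0.06  0.61 -0.87  1.93  0.61  0.88  0.32] F [-0.2  0.2 -3.5] w 63.5 g 24.9
cm [0.18 0.27 2.44] deg [ 0.1  0.2 -0.1]
```

```bash
python3 -m creep '5 0.2 0.3 1 0 0 0; 5 0.2 0.3 2 0 0 0; 5 0.2 0.3 2.4 0 0 0; 5 0.2 0.3 2.4 0 0 0; 5 0.2 0.3 2.4 0 0 0'|grep -E "pos|^force"; python3 -m creep '5 0 0 0.1 0 0 0; 5 0 0 0.1 0 0 0'|grep -E "pos|^force"
```

```text
position: [0.4378, 0.2888, 0.0742]
force: [-1.7, -1.5, 6.4]
position: [0.4378, 0.2888, 0.0741]
force: [-4.4, -4.0, 20.1]
```

```bash
python3 -m creep '9 0 0 0 0 0 0; 9 0 0 0 0 0 0; 9 0 0 0 0 0 0; 9 0 0 0 0 0 0; 9 0 0 0 0 0 0'>/dev/null; python3 -m creep '9 0 0 -4 0 0 0; 9 0 0 -9 0 0 0; 9 0 0 -14 0 0 0; 9 0 0 -18 0 0 0;9 0 0 -18 0 0 0'|head -2; python3 -m creep '9 0 -27 0 0 0 50; 9 0 -27 0 0 0 50; 9 0 -27 0 0 0 50; 9 0 -27 0 0 0 50; 9 0 -27 0 0 0 50'|head -2;python3 go.py .45 -.24 .25 90 .4968 -.2445 .2 90 
```

```text
clock: 44.1
position: [0.4386, 0.2897, 0.2557]
clock: 44.72
position: [0.4363, 0.0137, 0.2516]
t44.73 [0.4363 0.0137 0.2516] j [ 0.56  0.22 -0.82  1.95  0.19  1.05  0.34] F [ 0.8 -0.2  0.9] w 90.6 g 0.0
cm [-20.51 -15.     0.2 ] deg [-0.1  0.1 39.3]
cm [-0.45  4.68  5.  ] deg [0. 0. 0.]
```

```bash
python3 -m creep '9 -20.5 -15 0 0 0 39.3; 9 -20.5 -15 0 0 0 39.3; 9 -20.5 -15 0 0 0 39.3; 9 -20.5 -15 0 0 0 39.3; 9 -20.5 -15 0 0 0 39.3'|head -2; python3 -m creep '9 -0.5 4.6 5 0 0 0; 9 -0.5 4.6 5 0 0 0; 9 -0.5 4.6 5 0 0 0; 9 -0.5 4.6 5 0 0 0'>/dev/null; python3 go.py .4968 -.2445 .0868 90
```

```text
clock: 45.35
position: [0.4522, -0.2403, 0.2511]
t45.85 [ 0.4995 -0.2393  0.2037] j [ 0.74  0.42 -0.53  1.77  0.25  1.01  0.13] F [-0.4  0.3  0. ] w 90.1 g 0.0
cm [-0.5  -0.28 11.69] deg [0.  0.  0.6]
```

```bash
python3 - <<'E'
from cell import vision
import cv2
im=vision.get_image("top");cv2.imwrite("pics/top4.png",im[:,:,::-1]);cv2.imwrite("pics/a6.png",cv2.resize(im[190:270,138:238,::-1],None,fx=7.5,fy=7.5,interpolation=cv2.INTER_CUBIC))
E
```

```text
(no output)
```

View pics/a6.png

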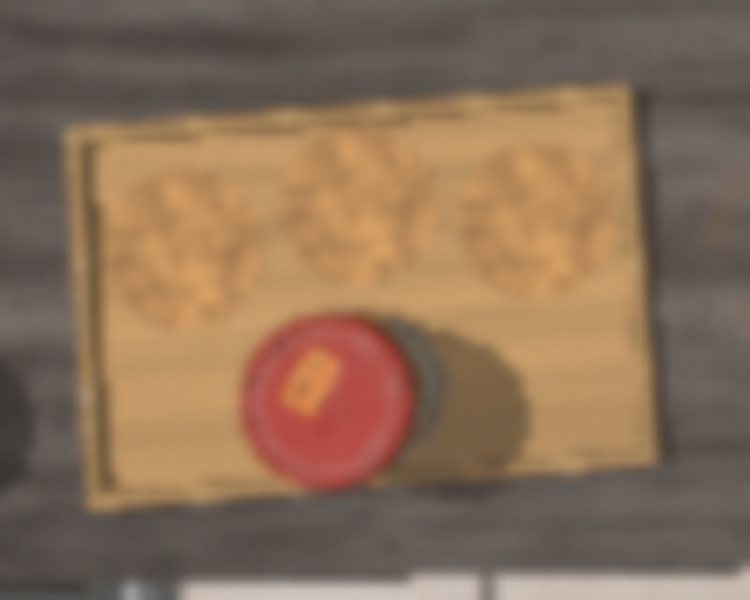

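The honey is back at (328,401), against (327,396) originally, so about 2 mm off. Next, the spice.

```bash
python3 -m creep '9 -0.5 -0.2 0 0 0 0.6; 9 -0.5 -0.2 4 0 0 0.6; 9 -0.5 -0.2 8 0 0 0.6; 9 -0.5 -0.2 11.7 0 0 0.6; 9 -0.5 -0.2 11.7 0 0 0.6'; python3 -m creep '3 0 0 0 0 0 0; 3 0 0 0 0 0 0; 3 0 0 0 0 0 0; 3 0 0 0 0 0 0; 3 0 0 0 0 0 0' 20;python3 -m creep '3 0 0 0 0 0 0; 3 0 0 0 0 0 0; 3 0 0 0 0 0 0' 20;python3 go.py;  python3 -m creep '3 0 0 -0.5 0 0 0; 3 0 0 -1 0 0 0; 3 0 0 -5 0 0 0;3 0 0 -10 0 0 0;3 0 0 -16 0 0 0'
```

```text
clock: 46.52
position: [0.4958, -0.2447, 0.0841]
ee_rot: [-2.219, -2.218, 0.003]
force: [-0.5, 0.2, 1.0]
width: 0.981
gripper_force: 0.0
clock: 47.15
position: [0.4978, -0.2448, 0.0859]
ee_rot: [2.221, 2.221, -0.0]
force: [0.5, -0.1, 0.5]
width: 0.484
gripper_force: 0.0
clock: 47.52
position: [0.4978, -0.2447, 0.0858]
ee_rot: [2.221, 2.221, -0.0]
force: [0.5, -0.8, 2.5]
width: 0.439
gripper_force: 20.0
t47.52 [ 0.4978 -0.2447  0.0858] j [ 0.7   0.56 -0.47  1.89  0.35  0.77  0.03] F [ 0.5 -0.8  2.5] w 40.4 g 20.0
clock: 48.15
position: [0.4971, -0.2444, 0.2469]
ee_rot: [-2.22, -2.221, 0.001]
force: [0.8, -0.2, -1.6]
width: 0.441
gripper_force: 20.0
```

```bash
python3 -m creep '3 25 -3 0 0 0 0; 3 25 -3 0 0 0 0; 3 25 -3 0 0 0 0; 3 25 -3 0 0 0 0; 3 25 -3 0 0 0 0'|head -2;python3 -m creep '3 21.6 3.3 0 0 0 0; 3 21.6 3.3 0 0 0 0; 3 21.6 3.3 0 0 0 0; 3 21.6 3.3 0 0 0 0; 3 21.6 3.3 0 0 0 0'|head -2;python3 -m creep '3 0 0 6 0 0 0; 3 0 0 12 0 0 0; 3 0 0 14 0 0 0; 3 0 0 14 0 0 0; 3 0 0 14 0 0 0'|head -2; python3 go.py .5004 .2216 .083 90
```

```text
clock: 48.78
position: [0.4669, 0.0107, 0.2466]
clock: 49.4
position: [0.5006, 0.2237, 0.2457]
clock: 50.02
position: [0.5017, 0.2208, 0.1069]
t50.02 [0.5017 0.2208 0.1069] j [-0.06  0.56 -0.63  1.88  0.43  0.84 -0.92] F [ 0.7  0.5 -0.8] w 40.6 g 20.0
cm [ 0.08 -0.13  2.39] deg [ 0.1 -0.  -0.1]
```

```bash
python3 -m creep '3 0.1 -0.1 1 0 0 0; 3 0.1 -0.1 2 0 0 0; 3 0.1 -0.1 2.4 0 0 0; 3 0.1 -0.1 2.4 0 0 0; 3 0.1 -0.1 2.4 0 0 0'|grep -E "pos|^force"; python3 -m creep '3 0 0 0.1 0 0 0; 3 0 0 0.1 0 0 0'|grep -E "pos|^force"
```

```text
position: [0.4997, 0.2223, 0.0816]
force: [-0.7, 0.1, -2.1]
position: [0.4998, 0.2224, 0.0814]
force: [-2.6, -1.7, 9.1]
```

```bash
python3 -m creep '9 0 0 0 0 0 0; 9 0 0 0 0 0 0; 9 0 0 0 0 0 0; 9 0 0 0 0 0 0; 9 0 0 0 0 0 0'>/dev/null; python3 -m creep '9 0 0 -4 0 0 0; 9 0 0 -9 0 0 0; 9 0 0 -14 0 0 0; 9 0 0 -17 0 0 0;9 0 0 -17 0 0 0'|head -2; python3 -m creep '9 -22 -3 0 0 0 0; 9 -22 -3 0 0 0 0; 9 -22 -3 0 0 0 0; 9 -22 -3 0 0 0 0; 9 -22 -3 0 0 0 0'|head -2; python3 -m creep '9 -18.8 -2.7 5 0 0 0; 9 -18.8 -2.7 5 0 0 0; 9 -18.8 -2.7 5 0 0 0; 9 -18.8 -2.7 5 0 0 0; 9 -18.8 -2.7 5 0 0 0'>/dev/null;python3 go.py .4426 -.1858 .0748 90
```

```text
clock: 52.15
position: [0.5007, 0.2231, 0.2531]
clock: 52.78
position: [0.4688, -0.0011, 0.2495]
t53.40 [ 0.4428 -0.1848  0.2001] j [ 0.76  0.32 -0.59  1.94  0.21  0.95  0.07] F [-0.2  0.2  0.2] w 90.1 g 0.0
cm [-1.100e-01 -1.000e-02  1.253e+01] deg [-0.  -0.1 -0. ]
```

```bash
python3 -m creep '9 -0.1 0 0 0 0 0; 9 -0.1 0 4 0 0 0; 9 -0.1 0 8 0 0 0; 9 -0.1 0 12.5 0 0 0; 9 -0.1 0 12.5 0 0 0'; python3 -m creep '3 0 0 0 0 0 0; 3 0 0 0 0 0 0; 3 0 0 0 0 0 0; 3 0 0 0 0 0 0; 3 0 0 0 0 0 0' 20;python3 -m creep '3 0 0 0 0 0 0; 3 0 0 0 0 0 0; 3 0 0 0 0 0 0' 20;python3 go.py;  python3 -m creep '3 0 0 -0.5 0 0 0; 3 0 0 -1 0 0 0; 3 0 0 -5 0 0 0;3 0 0 -10 0 0 0;3 0 0 -17 0 0 0'
```

```text
clock: 54.02
position: [0.4415, -0.1845, 0.074]
ee_rot: [-2.214, -2.222, 0.002]
force: [-0.0, 0.3, -0.0]
width: 0.981
gripper_force: 0.0
clock: 54.65
position: [0.4428, -0.1868, 0.076]
ee_rot: [2.221, 2.221, 0.0]
force: [0.2, 0.0, -0.7]
width: 0.485
gripper_force: 0.0
clock: 55.02
position: [0.4427, -0.1868, 0.0758]
ee_rot: [-2.221, -2.221, 0.0]
force: [-1.3, 0.6, 3.0]
width: 0.406
gripper_force: 20.0
t55.02 [ 0.4427 -0.1868  0.0758] j [ 0.67  0.49 -0.5   2.07  0.38  0.67 -0.08] F [-1.3  0.6  3. ] w 37.3 g 20.0
clock: 55.65
position: [0.442, -0.1864, 0.2395]
ee_rot: [-2.22, -2.221, 0.0]
force: [1.3, -2.1, -1.0]
width: 0.406
gripper_force: 19.7
```

```bash
python3 -m creep '3 28 1 0 0 0 0; 3 28 1 0 0 0 0; 3 28 1 0 0 0 0; 3 28 1 0 0 0 0; 3 28 1 0 0 0 0'|head -2;python3 -m creep '3 26.8 4.3 0 0 0 0; 3 26.8 4.3 0 0 0 0; 3 26.8 4.3 0 0 0 0; 3 26.8 4.3 0 0 0 0; 3 26.8 4.3 0 0 0 0'|head -2;python3 -m creep '3 0 0 6 0 0 0; 3 0 0 12 0 0 0; 3 0 0 14 0 0 0; 3 0 0 14 0 0 0; 3 0 0 14 0 0 0'|head -2; python3 go.py .495 .363 .0725 90
```

```text
clock: 56.28
position: [0.4522, 0.0972, 0.2389]
clock: 56.9
position: [0.4944, 0.3658, 0.2383]
clock: 57.52
position: [0.4968, 0.3626, 0.1007]
t57.52 [0.4968 0.3626 0.1007] j [-0.28  0.67 -0.66  1.72  0.5   0.93 -1.14] F [ 0.2 -0.2 -0.5] w 37.6 g 19.7
cm [ 0.04 -0.19  2.82] deg [ 0.2 -0.1 -0. ]
```

```bash
python3 -m creep '3 0 -0.1 1 0 0 0; 3 0 -0.1 2 0 0 0; 3 0 -0.1 2.7 0 0 0; 3 0 -0.1 2.7 0 0 0; 3 0 -0.1 2.7 0 0 0'|grep -E "pos|^force"; python3 -m creep '3 0 0 0.1 0 0 0; 3 0 0 0.1 0 0 0'|grep -E "pos|^force"
```

```text
position: [0.4945, 0.3614, 0.0712]
force: [-1.0, -1.1, 3.5]
position: [0.4946, 0.3619, 0.0712]
force: [-3.9, -2.6, 11.7]
```

```bash
python3 -m creep '9 0 0 0 0 0 0; 9 0 0 0 0 0 0; 9 0 0 0 0 0 0; 9 0 0 0 0 0 0; 9 0 0 0 0 0 0'>/dev/null; python3 -m creep '9 0 0 -4 0 0 0; 9 0 0 -9 0 0 0; 9 0 0 -14 0 0 0; 9 0 0 -18 0 0 0;9 0 0 -18 0 0 0'|head -2; python3 -m creep '9 -28 -5 0 0 0 0; 9 -28 -5 0 0 0 0; 9 -28 -5 0 0 0 0; 9 -28 -5 0 0 0 0; 9 -28 -5 0 0 0 0'|head -2; python3 -m creep '9 -28 0 0 0 0 0; 9 -28 0 0 0 0 0; 9 -28 0 0 0 0 0; 9 -28 0 0 0 0 0; 9 -28 0 0 0 0 0'|head -2;python3 - <<'E'
from cell import vision
import cv2,numpy as np
im=vision.get_image("top");f=lambda a,b,c,d,s:cv2.resize(im[a:b,c:d,::-1],None,fx=s,fy=s,interpolation=cv2.INTER_CUBIC)
cv2.imwrite("pics/a7.png",f(190,270,138,238,7.5));cv2.imwrite("pics/a8.png",f(150,270,130,430,2.6))
E
```

```text
clock: 59.65
position: [0.4956, 0.3628, 0.2538]
clock: 60.28
position: [0.4435, 0.0775, 0.2491]
clock: 60.9
position: [0.4433, -0.2027, 0.249]
```

View pics/a7.png

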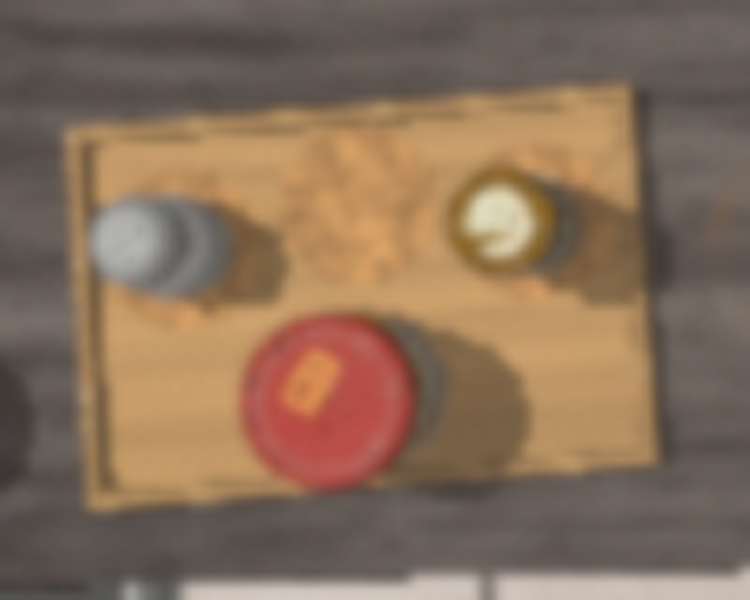

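View pics/a8.png

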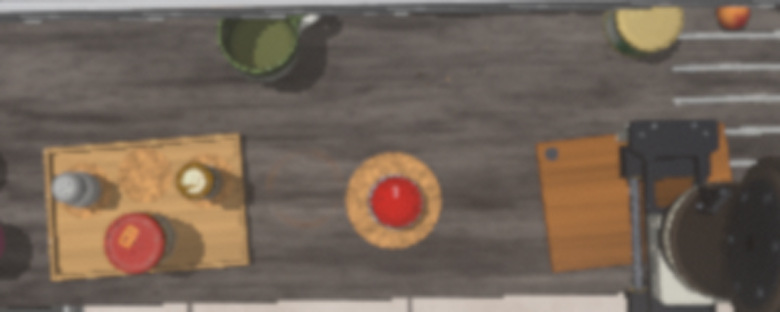

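Salt (135,241), spice (500,219) and honey (328,401) are all within about 2 mm of their starting places. The timer (395,202) is in the middle of the mat (394,201). Handing in.

```bash
python3 -c "
from cell import job
print(job.sign_off())"
```

```text
the job is handed in; nothing more can be done
None
```

I handed the job in at about 61 s of the 144 s; sign-off returned no verdict, but the final picture shows the timer in the middle of the mat, the honey, salt and spice back within about 2 mm of where they started, and the mug and tin untouched.

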